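# Find the rocking pocket cover and push it open

## Task

Three of the four pockets in the grey stowage box are packed full, so their metal covers sit firm; the cover of the empty pocket rocks on its pivot. With the fingertips, press the covers at their back ends until you find the one that rocks, then push that cover open until it stands nearly upright and leave it so. Leave the bolt, block and bar end where they are.

Things in the scene. Friction and masses are not known exactly. Their poses are not given: they have to be found in the camera images.
- stowage_box: fixed grey steel box, 126 (x) x 310 (y) x 74 (z, feet included) mm, on four rubber feet 8 mm high under lugs at its two ends (354 mm over all in y, 18 mm high). Origin: centre of its footprint, on the table. x points to its back (away from the robot), y to its left, z up. In its top lie four identical covers, flush, side by side at y = -111, -37, +37, +111 mm, each over a pocket 106 x 64 mm inside, floor 14 mm up
- cover_0_back (a point): centre of the press mark (18 mm ring) on the top face of cover 0 (y = -111 mm), 30 mm behind the pivot, 74 mm above the table when shut; moves with the cover. Each cover is a smooth metal plate 100 (x) x 60 (y) x 4 mm, 2 to 3 mm clear all round, pivoted about its middle line along the box's y, 72 mm above the table. Axes: as the box when shut
- cover_1_back (a point): the same on cover 1 (y = -37 mm). Pressing a free cover here takes about 2 to 4 N: the back end sinks and the front edge rises. With the fingertip 15 mm below the box's top the front edge stands some 25 mm up (about 0.5 rad). It stays where it is left: friction pivot, no spring
- cover_2_back (a point): the same on cover 2 (y = +37 mm). A firm cover gives less than 2 mm, however it is pressed. Which cover is free differs from run to run and cannot be seen
- cover_3_back (a point): the same on cover 3 (y = +111 mm)
- cover_0_front (a point): middle of the front edge (the robot's side) of cover 0, top face, 50 mm in front of the pivot. On a cover at its stop it stands about 50 mm above the pivot and 10 mm in front of it
- cover_1_front (a point): the same on cover 1
- cover_2_front (a point): the same on cover 2. Once the back end has been pressed down, the raised front edge can be pushed towards the back of the box with a fingertip some 10 mm above the box's top, coming from the front: the smooth plate slides up the finger and swings over
- cover_3_front (a point): the same on cover 3
- cover_0 (a joint): angle of cover 0 (rad): 0 shut and flush, growing as its back end sinks and its front edge rises; 1.35 is the stop, the cover then stands nearly upright
- cover_1 (a joint): the same for cover 1
- cover_2 (a joint): the same for cover 2
- cover_3 (a joint): the same for cover 3
- bolt: loose steel hexagon bolt standing on its head behind the box, 28 mm across, 55 mm tall; origin at the centre of its underside; leave it alone
- block: loose dark steel block behind the box, 50 x 62 x 36 mm high; origin at the centre of its underside; leave it alone
- bar_end: loose upright steel bar end, 22 mm across, 30 mm tall, left of the box; origin at the centre of its underside; leave it alone

How it is judged:
By the outcome, as a careful person would: the job done as asked, in the order asked, and still so for the second after the job is handed in, with the robot touching nothing.
It also fails if it takes over 48 s, if anything falls off the work surface, if the arm or the gripper's body presses on something with over 40 N, if the wrist force passes 120 N, or if a joint passes its speed limit or range.

## Robot

A 6-joint arm with a two-finger parallel gripper is mounted at the origin on a cart in front of the work surface, level with it; the furniture and walls round the work are solid. World frame = base frame: x ahead of the robot, y to its left, z up, the work surface at z = 0. Lengths are in m, angles in rad, forces in N, time in s.
With the tool pointing down it reaches from about 0.35 to 0.775 m from the base axis. Payload 5.5 kg.
Tool frame: the origin (TCP) lies at the very end of the fingers, on their centre line; the grasp point (between the pads) lies 19 mm behind it; z points along the fingers, y is the direction in which the jaws open and shut (so a half turn about z gives the same grasp; the last joint's range is limited). The gripper opens to 85 mm and grips with 20 to 120 N. Pads are 22 mm wide; open, the fingers measure 114 mm over their backs; the gripper's body (76 mm by 85 mm) begins 54 mm behind the grasp point. The pads swing forward as they close: fully open they stand 13 mm farther back than shut.
Start: joints at [-1.477, 0.313, 0.046, 1.304, 0, 1.431], TCP at [0.133, -0.559, 0.231] pointing down, gripper open.
Joint ranges: [-2.76, 2.76], [-0.86, 1.69], [-1.03, 1.26], [-2.2, 2.34], [-1.47, 1.5], [-3.14, 3.14]. Speed limits (rad/s): [2.57, 2.57, 3.14, 3.14, 3.14, 3.14].

## Interface

Orientations are given as a unit quaternion [w, x, y, z].
In Python, from workcell import get_state, imaging, env, spotter gives the robot as it stands.
- The arm moves only by the tool play_rows, never from a script. Its argument "moves" is a list of rows, each an object with "claw": the finger opening in cm, from 0 to 8.54; "delta_pos": the shift along the tool's x, y, z in cm, a list of three; "twist": the turn about the tool's z in degrees. A call has 1 to 12 rows; each row is the pose to reach, as a shift and turn from the pose commanded when the call began, along the tool's axes at that moment; what a row does not reach only later rows make up. A row lasts 1/8 s, in which the tool goes at most 62.5 mm and 10.7 degrees, less where a joint would pass 70% of its speed; a pose out of reach is approached as far as the arm can. A call with a gripper value outside its range is refused whole. The fingers move at their own pace and stop on an object; "force" is the grip in N (left out, the last holds). Time passes only in rows, so rows that repeat a pose let the fingers close. It gives the time, the measured TCP pose, the force and the opening at its end, in the units of the state.
- get_state(): the state, without advancing time (a new reading comes with each control period).
- imaging.read_camera(name): name is "side" or "top"; returns the picture (480x640x3 uint8, red, green, blue); there is no depth.
- imaging.camera_info(name): a dict with "fx", "fy", "cx", "cy" (pixels), "world_to_cam" (4x4, takes a point from world to camera coordinates). Camera axes: x right, y down, z forward; pixel columns grow to the right and rows downward; lengths in m; the calibration is good to about 2 mm. A picture is of the moment at which its call begins. camera_info takes no time and is no camera call.
- env.hand_in(): hands the job in, once; it reports no verdict.
Trained networks look in the newest picture that a camera, given by its name, has taken for a name from the list of things; names that differ only in an ending like _2 or _b are one class to them, and where a whole thing is asked for, a point or a joint stands for the part that bears it (a point fixed in the world has none). Each returns a list of dicts, best first, with "conf" (0 to 1); they miss things now and then, are a little off and sometimes report something else, mostly with a low value. They report only what shows in the picture. A call takes as long as a camera call.
- spotter.spot_in(camera, query): "extent" ([left, top, right, bottom] in pixels, round what is visible of it).
The state is a dict: "clock": time; "joint_pos": joint angles; "qvel": joint speeds; "tau": joint torques, N m; "tcp_pos": TCP position; "orientation": TCP orientation; "wrist_force": force on the tool from outside, world axes, zero at the start; "ft_torque": the same for the moment, N m; "finger_gap": finger opening in m.
Only numpy, scipy, OpenCV 4.12 (cv2) and the standard library are available. Lean on these libraries where they do the work, as an engineer would, in place of code of your own. Each camera call takes 0.05 s, during which the arm holds its last target. There are 200 camera calls.

## Working session

There is one attempt and no reset: what is moved stays moved. The work goes in short steps, Python scripts to look and compute and a tool call to move; the robot and the scene stay as the last step left them, time stands still between calls to the robot, and variables do not carry over. Pictures are saved under pics/ and viewed, about 8 in all and at most 12, crops included, and the job is handed in when it is done.

Besides the shell and the picture viewer there is one more tool, called as name(argument=value, ...) on one line, values as JSON. play_rows: Moves the arm, as the interface text tells. Its arguments: {"type":"object","properties":{"moves":{"type":"array"},"force":{"type":"number"}},"required":["moves"]}

```bash
mkdir -p pics; python3 - <<'E'
from workcell import get_state, imaging, env, spotter
import cv2, numpy as np
s=get_state(); print({k:np.round(v,3).tolist() for k,v in s.items()})
for c in("top","side"):
    im=imaging.read_camera(c); cv2.imwrite(f"pics/{c}0.png",im[:,:,::-1])
    i=imaging.camera_info(c); print(c,i["fx"],i["fy"],i["cx"],i["cy"],np.round(i["world_to_cam"],4).tolist())
    for q in("stowage_box","cover_0_back","cover_0_front","bolt","block","bar_end"):
        print(q,[(round(d["conf"],2),np.round(d["extent"]).astype(int).tolist()) for d in spotter.spot_in(c,q)[:6]])
E
```

```text
{'clock': 0.0, 'joint_pos': [-1.477, 0.314, 0.045, 1.304, 0.0, 1.431], 'qvel': [0.001, -0.0, -0.002, 0.0, -0.002, 0.001], 'tau': [-0.002, -48.062, 29.854, 0.019, -0.0, 0.0], 'tcp_pos': [0.133, -0.559, 0.23], 'orientation': [-0.001, 0.993, 0.117, 0.0], 'wrist_force': [-0.067, 0.29, -0.346], 'ft_torque': [-0.02, -0.017, -0.043], 'finger_gap': 0.085}
top 616.4619327368658 616.4619327368658 321.0780908680506 240.83280377217116 [[0.0171, -0.9998, 0.0066, 0.0325], [-0.9936, -0.0177, -0.1115, 0.6532], [0.1115, -0.0047, -0.9937, 1.4966], [0.0, 0.0, 0.0, 1.0]]
stowage_box [(0.74, [279, 229, 427, 308]), (0.25, [410, 191, 436, 224])]
cover_0_back [(0.92, [383, 256, 417, 303])]
cover_0_front [(0.72, [382, 254, 419, 304])]
bolt []
block [(0.88, [410, 195, 436, 221]), (0.7, [382, 257, 418, 304])]
bar_end []
side 611.3569900378856 611.3569900378856 318.71746792165817 242.28493309828724 [[-0.942, -0.3355, -0.0023, 0.6127], [-0.1352, 0.3858, -0.9126, 0.1374], [0.3071, -0.8594, -0.4088, 1.0498], [0.0, 0.0, 0.0, 1.0]]
stowage_box [(0.69, [282, 202, 418, 302])]
cover_0_back [(0.85, [358, 207, 406, 220]), (0.71, [265, 284, 276, 306])]
cover_0_front [(0.62, [353, 204, 413, 222])]
bolt [(0.68, [258, 250, 272, 284])]
block [(0.67, [299, 205, 327, 230]), (0.5, [265, 287, 276, 307]), (0.2, [356, 206, 404, 223])]
bar_end [(0.55, [267, 288, 275, 307]), (0.18, [340, 216, 393, 234])]
```

View pics/top0.png

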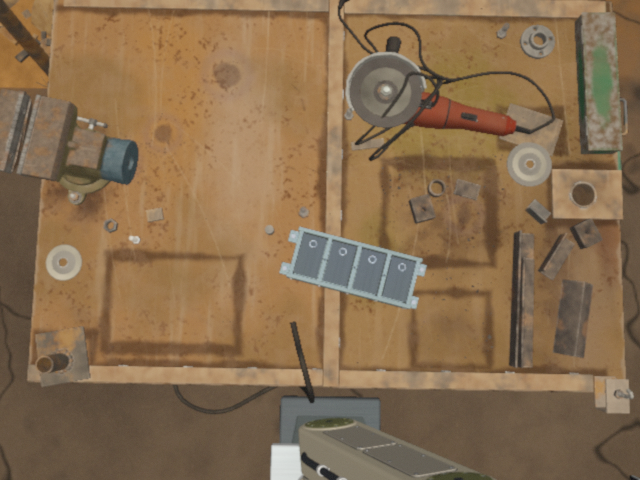

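View pics/side0.png

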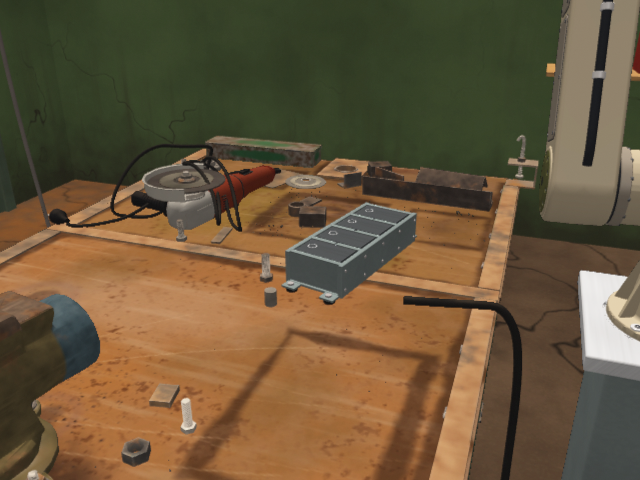

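Top view: the rings of covers 3..0 lie at about (313,244), (343,252), (372,259) and (402,267). A black bent rod stands in front of the box, with its tip at (293,322) in the top view and (405,300) in the side view. I'll refine the ring pixels and triangulate.

```bash
cat > h.py <<'E'
from workcell import get_state, imaging, env, spotter
import cv2, numpy as np
from scipy.optimize import least_squares
def proj(c,P):
    i=imaging.camera_info(c); W=np.array(i["world_to_cam"]); q=np.atleast_2d(P)@W[:3,:3].T+W[:3,3]
    return np.c_[i["fx"]*q[:,0]/q[:,2]+i["cx"], i["fy"]*q[:,1]/q[:,2]+i["cy"]]
def tri(a,b):
    r=least_squares(lambda p:np.r_[proj("top",p)[0]-a,proj("side",p)[0]-b],[.4,0,.1]); return r.x,r.fun
def box(p,L):
    c,s=np.cos(p[2]),np.sin(p[2]); L=np.atleast_2d(L)
    return np.c_[p[0]+c*L[:,0]-s*L[:,1],p[1]+s*L[:,0]+c*L[:,1],L[:,2]]
YS=np.array([-.111,-.037,.037,.111])
E
python3 - <<'E'
from h import *
print(tri((293,322),(405,300)), tri((311,400),(490,303)))
for c,rough in(("top",[(402,267),(372,259),(343,252),(313,244)]),):
    p=least_squares(lambda p:(proj(c,box(p,np.c_[0*YS+.03,YS,0*YS+.074]))-rough).ravel(),[.5,0,0]); print(p.x,p.fun.round(1))
p=p.x
for c,r in(("top",(270,220,440,315)),("side",(250,195,425,310))):
    im=cv2.imread(f"pics/{c}0.png"); k=4.5
    x0,y0,x1,y1=r; im=cv2.resize(im[y0:y1,x0:x1],None,fx=k,fy=k,interpolation=cv2.INTER_CUBIC)
    C=[(sx*.063,sy*.155,.074) for sx in(-1,1) for sy in(-1,1)]
    for q in proj(c,box(p,np.r_[np.c_[0*YS+.03,YS,0*YS+.074],C])): cv2.drawMarker(im,tuple(int(v) for v in (q-[x0,y0]+.5)*k),(0,0,255),0,12,1)
    cv2.imwrite(f"pics/{c}crop.png",im)
E
```

```text
(array([0.44938714, 0.10968859, 0.01804567]), array([ 0.10567444,  0.59478166, -0.43118359, -0.02059474])) (array([0.29123753, 0.06439297, 0.01763493]), array([ -0.83913686, -12.03715136,   8.54822998,  -0.08294194]))
[ 0.58498553 -0.03755482 -0.2348506 ] [ 0.  -0.1  0.3  0.3 -0.4 -0.3  0.1  0.1]
```

View pics/topcrop.png

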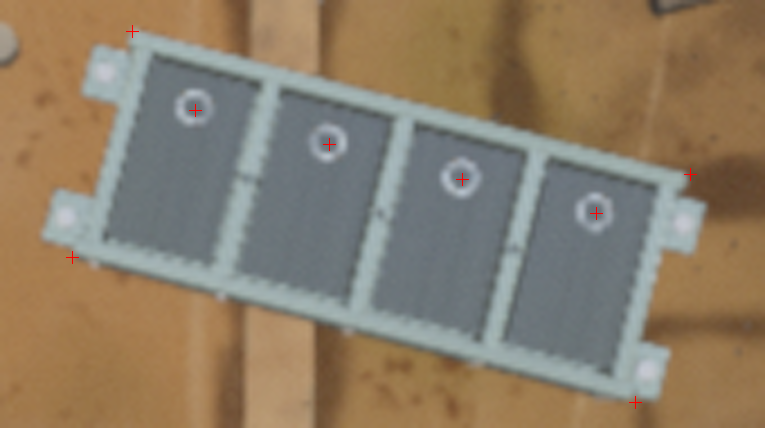

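View pics/sidecrop.png

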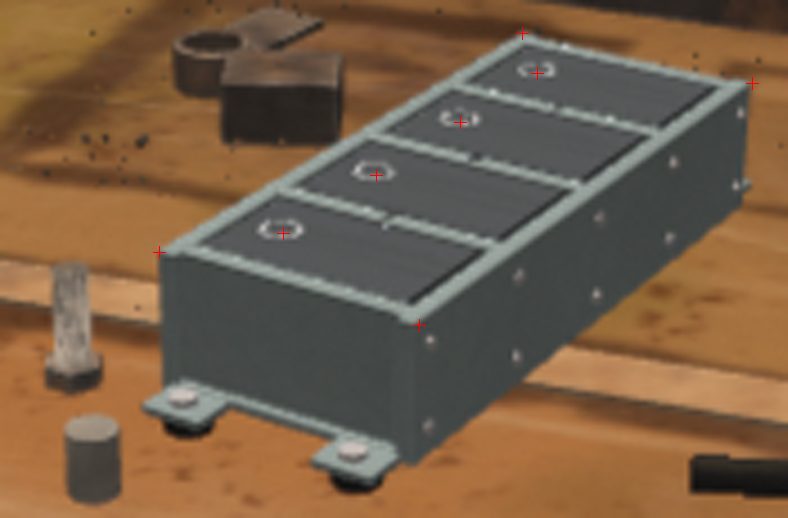

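```bash
cat >> h.py <<'E'
from scipy.spatial.transform import Rotation as R
B=np.array([.586,-.0375,-.235])
def go(L):
    "L box-local target; prints tool-axis shift in cm, twist in deg, and the present local position"
    s=get_state(); q=s["orientation"]; M=R.from_quat([q[1],q[2],q[3],q[0]])
    T=box(B,L)[0]; d=M.inv().apply(T-s["tcp_pos"])*100; x=M.apply([1,0,0])
    tw=np.degrees(np.arctan2(x[1],x[0])-B[2])
    c,w=np.cos(B[2]),np.sin(B[2]); e=np.array(s["tcp_pos"])-[B[0],B[1],0]
    print("t",round(s["clock"],2),"delta",d.round(2),"twist",round(tw,1),"local mm",(1000*np.array([c*e[0]+w*e[1],-w*e[0]+c*e[1],e[2]])).round(1),"F",np.round(s["wrist_force"],1),"gap",round(float(s["finger_gap"]),3))
E
python3 -c "
from h import *
go([.03,-.111,.11]);go([.03,-.037,.11])"
```

```text
t 0.7 delta [ 53.8  -29.03  12.13] twist 26.9 local mm [-318.8 -613.   231.4] F [0.3 0.2 0.4] gap 0.085
t 0.7 delta [ 57.14 -35.63  12.13] twist 26.9 local mm [-318.8 -613.   231.4] F [0.3 0.2 0.4] gap 0.085
```

play_rows(moves=[{"claw": 0,"delta_pos": [53.8,-29,2],"twist": 26.9},{"claw": 0,"delta_pos": [53.8,-29,2],"twist": 26.9},{"claw": 0,"delta_pos": [53.8,-29,2],"twist": 26.9},{"claw": 0,"delta_pos": [53.8,-29,2],"twist": 26.9},{"claw": 0,"delta_pos": [53.8,-29,2],"twist": 26.9},{"claw": 0,"delta_pos": [53.8,-29,2],"twist": 26.9},{"claw": 0,"delta_pos": [53.8,-29,2],"twist": 26.9},{"claw": 0,"delta_pos": [53.8,-29,2],"twist": 26.9},{"claw": 0,"delta_pos": [53.8,-29,2],"twist": 26.9},{"claw": 0,"delta_pos": [53.8,-29,2],"twist": 26.9},{"claw": 0,"delta_pos": [53.8,-29,2],"twist": 26.9},{"claw": 0,"delta_pos": [53.8,-29,2],"twist": 26.9}], force=30)

```text
clock: 2.2
tcp_pos: [0.5891, -0.1526, 0.211]
orientation: [0.0, 0.993, -0.117, -0.0]
wrist_force: [-0.6, -0.1, -0.4]
finger_gap: -0.0002
```

```bash
python3 -c "
from h import *
go([.03,-.111,.08])"
```

```text
t 2.2 delta [ 0.03 -0.02 13.1 ] twist -0.0 local mm [  29.8 -111.2  211. ] F [-0.6 -0.1 -0.4] gap -0.0
```

play_rows(moves=[{"claw": 0,"delta_pos": [0,0,5],"twist": 0},{"claw": 0,"delta_pos": [0,0,10],"twist": 0},{"claw": 0,"delta_pos": [0,0,12.9],"twist": 0},{"claw": 0,"delta_pos": [0,0,13.2],"twist": 0},{"claw": 0,"delta_pos": [0,0,13.4],"twist": 0},{"claw": 0,"delta_pos": [0,0,13.6],"twist": 0},{"claw": 0,"delta_pos": [0,0,13.7],"twist": 0},{"claw": 0,"delta_pos": [0,0,13.8],"twist": 0},{"claw": 0,"delta_pos": [0,0,13.8],"twist": 0}])

```text
clock: 3.32
tcp_pos: [0.5898, -0.1528, 0.0738]
orientation: [0.0, 0.993, -0.117, 0.001]
wrist_force: [-0.5, 0.3, 0.6]
finger_gap: 0.0001
```

play_rows(moves=[{"claw": 0,"delta_pos": [0,0,0.1],"twist": 0},{"claw": 0,"delta_pos": [0,0,0.2],"twist": 0},{"claw": 0,"delta_pos": [0,0,0.2],"twist": 0}])

```text
clock: 3.7
tcp_pos: [0.5899, -0.1528, 0.0736]
orientation: [0.0, 0.993, -0.117, 0.001]
wrist_force: [-3.6, 0.1, 13.2]
finger_gap: -0.0001
```

Cover 0 is firm: 13 N and no give. Next is cover 1.

play_rows(moves=[{"claw": 0,"delta_pos": [0,0,-1.2],"twist": 0},{"claw": 0,"delta_pos": [0,-4,-1.2],"twist": 0},{"claw": 0,"delta_pos": [0,-7.4,-1.2],"twist": 0},{"claw": 0,"delta_pos": [0,-7.4,-0.6],"twist": 0},{"claw": 0,"delta_pos": [0,-7.4,-0.3],"twist": 0},{"claw": 0,"delta_pos": [0,-7.4,-0.1],"twist": 0},{"claw": 0,"delta_pos": [0,-7.4,0],"twist": 0},{"claw": 0,"delta_pos": [0,-7.4,0],"twist": 0}])

```text
clock: 4.7
tcp_pos: [0.6065, -0.0809, 0.0736]
orientation: [-0.001, 0.993, -0.118, 0.001]
wrist_force: [-4.6, 3.6, 13.3]
finger_gap: -0.0
```

Cover 1 is firm too. Next is cover 2.

play_rows(moves=[{"claw": 0,"delta_pos": [0,0,-1.2],"twist": 0},{"claw": 0,"delta_pos": [0,-4,-1.2],"twist": 0},{"claw": 0,"delta_pos": [0,-7.4,-1.2],"twist": 0},{"claw": 0,"delta_pos": [0,-7.4,-0.6],"twist": 0},{"claw": 0,"delta_pos": [0,-7.4,-0.3],"twist": 0},{"claw": 0,"delta_pos": [0,-7.4,-0.1],"twist": 0},{"claw": 0,"delta_pos": [0,-7.4,0],"twist": 0},{"claw": 0,"delta_pos": [0,-7.4,0],"twist": 0}])

```text
clock: 5.7
tcp_pos: [0.6188, -0.0339, 0.0738]
orientation: [-0.01, 0.995, -0.096, 0.001]
wrist_force: [-6.5, 2.3, 17.0]
finger_gap: 0.0
```

```bash
python3 -c "
from h import *
go([.03,.037,.071])"
```

```text
t 5.7 delta [-0.   -2.58  0.34] twist 2.4 local mm [31.1 11.1 73.8] F [-6.5  2.3 17. ] gap 0.0
```

```bash
python3 - <<'E'
from h import *
s=get_state(); print({k:np.round(v,3).tolist() for k,v in s.items()})
for c in("side","top"): cv2.imwrite(f"pics/{c}1.png",imaging.read_camera(c)[:,:,::-1])
E
```

```text
{'clock': 5.7, 'joint_pos': [-0.194, 0.482, -0.098, 0.99, 0.02, 3.141], 'qvel': [-0.0, 0.001, -0.0, -0.002, 0.0, 0.002], 'tau': [-1.22, -44.709, 24.747, -2.962, -0.278, -0.035], 'tcp_pos': [0.619, -0.034, 0.074], 'orientation': [-0.01, 0.995, -0.096, 0.001], 'wrist_force': [-6.492, 2.34, 17.029], 'ft_torque': [0.457, 1.361, -0.004], 'finger_gap': 0.0}
```

View pics/side1.png

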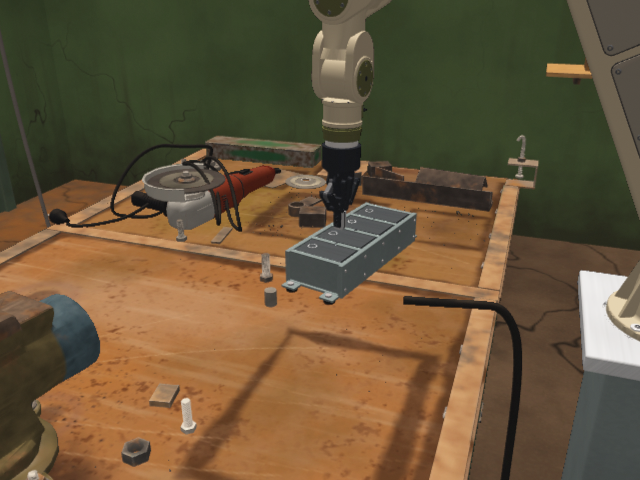

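The picture shows the finger on the rib between covers 1 and 2: joint 6 has hit its limit (3.141), so this press doesn't count. I'll lift and turn back half a turn.

play_rows(moves=[{"claw": 0,"delta_pos": [0,0,-3],"twist": 0},{"claw": 0,"delta_pos": [0,0,-3],"twist": -20},{"claw": 0,"delta_pos": [0,0,-3],"twist": -40},{"claw": 0,"delta_pos": [0,0,-3],"twist": -60},{"claw": 0,"delta_pos": [0,0,-3],"twist": -60},{"claw": 0,"delta_pos": [0,0,-3],"twist": -80},{"claw": 0,"delta_pos": [0,0,-3],"twist": -80},{"claw": 0,"delta_pos": [0,0,-3],"twist": -90},{"claw": 0,"delta_pos": [0,0,-3],"twist": -90},{"claw": 0,"delta_pos": [0,0,-3],"twist": -90},{"claw": 0,"delta_pos": [0,0,-3],"twist": -90}])

```text
clock: 7.18
tcp_pos: [0.6186, -0.0348, 0.1007]
orientation: [-0.007, 0.772, 0.635, 0.007]
wrist_force: [0.1, -0.6, -0.3]
finger_gap: -0.0
```

```bash
python3 -c "
from h import *
go([.03,.037,.1]); s=get_state(); print(np.round(s['joint_pos'],3),np.round(s['orientation'],4))"
```

```text
t 7.17 delta [2.68 0.   0.12] twist 92.3 local mm [ 31.1  10.2 100.7] F [ 0.1 -0.6 -0.3] gap -0.0
[-0.195  0.463 -0.059  1.051  0.02   1.57 ] [-0.0067  0.7723  0.6352  0.0071]
```

play_rows(moves=[{"claw": 0,"delta_pos": [2.7,0,0],"twist": -20},{"claw": 0,"delta_pos": [2.7,0,0],"twist": -40},{"claw": 0,"delta_pos": [2.7,0,0],"twist": -60},{"claw": 0,"delta_pos": [2.7,0,0],"twist": -60},{"claw": 0,"delta_pos": [2.7,0,0],"twist": -80},{"claw": 0,"delta_pos": [2.7,0,0],"twist": -80},{"claw": 0,"delta_pos": [2.7,0,0],"twist": -87.7},{"claw": 0,"delta_pos": [2.7,0,0],"twist": -87.7},{"claw": 0,"delta_pos": [2.7,0,0],"twist": -87.7},{"claw": 0,"delta_pos": [2.7,0,0],"twist": -87.7}])

```text
clock: 8.43
tcp_pos: [0.624, -0.0078, 0.1016]
orientation: [0.0, 0.118, 0.993, 0.01]
wrist_force: [0.2, 0.4, 0.8]
finger_gap: 0.0001
```

```bash
python3 -c "
from h import *
go([.03,.037,.071]); s=get_state(); print(np.round(s['joint_pos'],3),np.round(s['orientation'],4))"
```

```text
t 8.43 delta [ 0.   -0.13  3.06] twist 180.0 local mm [ 30.1  37.7 101.6] F [0.2 0.4 0.8] gap 0.0
[-0.151  0.469 -0.046  1.055  0.02   0.085] [4.000e-04 1.176e-01 9.930e-01 9.900e-03]
```

play_rows(moves=[{"claw": 0,"delta_pos": [0,0,1.5],"twist": 0},{"claw": 0,"delta_pos": [0,0,2.4],"twist": 0},{"claw": 0,"delta_pos": [0,0,2.7],"twist": 0},{"claw": 0,"delta_pos": [0,0,2.9],"twist": 0},{"claw": 0,"delta_pos": [0,0,3.0],"twist": 0},{"claw": 0,"delta_pos": [0,0,3.1],"twist": 0},{"claw": 0,"delta_pos": [0,0,3.1],"twist": 0}])

```text
clock: 9.3
tcp_pos: [0.6246, -0.007, 0.0711]
orientation: [0.001, 0.116, 0.993, 0.01]
wrist_force: [-0.9, 0.1, 2.0]
finger_gap: 0.0
```

Cover 2 gives: 2 N with z at 71.1 mm, 3 mm below the top. I'll press it down to 16 mm below the top.

play_rows(moves=[{"claw": 0,"delta_pos": [0,0,0.3],"twist": 0},{"claw": 0,"delta_pos": [0,0,0.6],"twist": 0},{"claw": 0,"delta_pos": [0,0,0.9],"twist": 0},{"claw": 0,"delta_pos": [0,0,1.1],"twist": 0},{"claw": 0,"delta_pos": [0,0,1.3],"twist": 0},{"claw": 0,"delta_pos": [0,0,1.3],"twist": 0}])

```text
clock: 10.05
tcp_pos: [0.6244, -0.0067, 0.0575]
orientation: [0.001, 0.116, 0.993, 0.01]
wrist_force: [1.0, -0.2, 0.1]
finger_gap: -0.0001
```

```bash
python3 -c "
from h import *
go([-.09,.037,.084])"
```

```text
t 10.05 delta [12.02 -0.1  -2.64] twist 180.2 local mm [30.1 38.9 57.5] F [ 1.  -0.2  0.1] gap -0.0
```

play_rows(moves=[{"claw": 0,"delta_pos": [0,-0.1,-5],"twist": 0},{"claw": 0,"delta_pos": [0,-0.1,-10],"twist": 0},{"claw": 0,"delta_pos": [4,-0.1,-10],"twist": 0},{"claw": 0,"delta_pos": [8,-0.1,-10],"twist": 0},{"claw": 0,"delta_pos": [12,-0.1,-10],"twist": 0},{"claw": 0,"delta_pos": [12,-0.1,-10],"twist": 0},{"claw": 0,"delta_pos": [12,-0.1,-5],"twist": 0},{"claw": 0,"delta_pos": [12,-0.1,-2.7],"twist": 0},{"claw": 0,"delta_pos": [12,-0.1,-2.7],"twist": 0}])

```text
clock: 11.18
tcp_pos: [0.5062, 0.0195, 0.083]
orientation: [-0.001, 0.116, 0.993, 0.01]
wrist_force: [-0.4, -0.7, -0.6]
finger_gap: 0.0002
```

```bash
python3 - <<'E'
from h import *
go([-.01,.037,.084])
ims=[]
for c,r in(("top",(270,200,430,320)),("side",(260,160,420,280))):
    im=imaging.read_camera(c)[:,:,::-1]; x0,y0,x1,y1=r
    ims.append(cv2.resize(im[y0:y1,x0:x1],None,fx=2.5,fy=2.5,interpolation=cv2.INTER_CUBIC))
cv2.imwrite("pics/c2.png",np.hstack(ims))
E
```

```text
t 11.18 delta [-8.09 -0.   -0.14] twist 180.2 local mm [-90.9  36.8  83. ] F [-0.4 -0.7 -0.6] gap 0.0
```

View pics/c2.png

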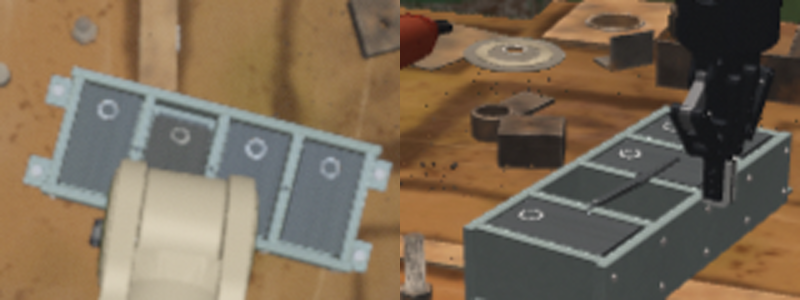

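Cover 2 is tilted, with its front edge up (at about (680,160) to (590,210) in the side crop), and the finger is in front of it. Now I'll push it towards the back.

play_rows(moves=[{"claw": 0,"delta_pos": [-2.5,0,-0.1],"twist": 0},{"claw": 0,"delta_pos": [-3.2,0,-0.1],"twist": 0},{"claw": 0,"delta_pos": [-3.7,0,-0.1],"twist": 0},{"claw": 0,"delta_pos": [-4.2,0,-0.1],"twist": 0},{"claw": 0,"delta_pos": [-4.7,0,-0.1],"twist": 0},{"claw": 0,"delta_pos": [-5.1,0,-0.1],"twist": 0},{"claw": 0,"delta_pos": [-5.5,0,-0.1],"twist": 0},{"claw": 0,"delta_pos": [-5.8,0,-0.1],"twist": 0},{"claw": 0,"delta_pos": [-5.8,0,-0.1],"twist": 0}])

```text
clock: 12.4
tcp_pos: [0.5644, 0.0059, 0.086]
orientation: [0.001, 0.116, 0.993, 0.01]
wrist_force: [0.1, -0.3, -0.1]
finger_gap: 0.0004
```

```bash
python3 - <<'E'
from h import *
go([-.022,.037,.084])
ims=[]
for c,r in(("top",(270,200,430,320)),("side",(260,140,420,260))):
    im=imaging.read_camera(c)[:,:,::-1]; x0,y0,x1,y1=r
    ims.append(cv2.resize(im[y0:y1,x0:x1],None,fx=2.5,fy=2.5,interpolation=cv2.INTER_CUBIC))
cv2.imwrite("pics/c3.png",np.hstack(ims))
E
```

```text
t 12.4 delta [-0.91 -0.02  0.2 ] twist 180.1 local mm [-31.1  37.1  86. ] F [ 0.1 -0.3 -0.1] gap 0.0
```

View pics/c3.png

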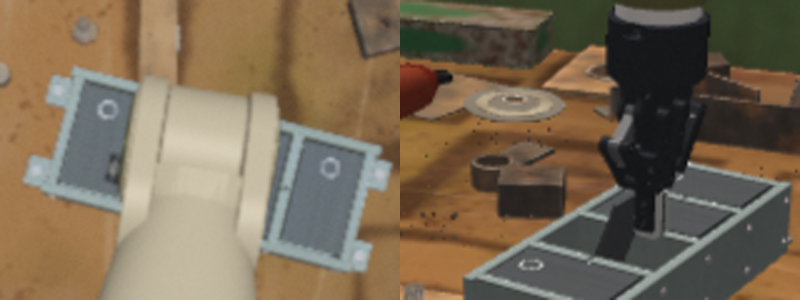

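The cover now stands steeply ahead of the finger. I'll go on towards the stop in small steps.

play_rows(moves=[{"claw": 0,"delta_pos": [-0.3,0,0.1],"twist": 0},{"claw": 0,"delta_pos": [-0.6,0,0.1],"twist": 0},{"claw": 0,"delta_pos": [-0.8,0,0.1],"twist": 0},{"claw": 0,"delta_pos": [-0.8,0,0.1],"twist": 0}])

```text
clock: 13.0
tcp_pos: [0.5708, 0.0044, 0.0846]
orientation: [-0.0, 0.116, 0.993, 0.01]
wrist_force: [-4.6, 0.2, 1.4]
finger_gap: -0.0002
```

play_rows(moves=[{"claw": 0,"delta_pos": [-0.2,0,0],"twist": 0},{"claw": 0,"delta_pos": [-0.2,0,0],"twist": 0}])

```text
clock: 13.25
tcp_pos: [0.5709, 0.0044, 0.0844]
orientation: [-0.002, 0.116, 0.993, 0.01]
wrist_force: [-8.0, 1.2, 4.2]
finger_gap: -0.0002
```

The cover is at its stop: no further travel, and the force went from 5 to 8 N. Now I'll back off to the front, lift, and check.

play_rows(moves=[{"claw": 0,"delta_pos": [1.5,0,0],"twist": 0},{"claw": 0,"delta_pos": [5,0,0],"twist": 0},{"claw": 0,"delta_pos": [10,0,0],"twist": 0},{"claw": 0,"delta_pos": [10,0,-6],"twist": 0},{"claw": 0,"delta_pos": [10,6,-12],"twist": 0},{"claw": 0,"delta_pos": [10,12,-14],"twist": 0},{"claw": 0,"delta_pos": [10,18,-14],"twist": 0},{"claw": 0,"delta_pos": [10,24,-14],"twist": 0},{"claw": 0,"delta_pos": [10,24,-14],"twist": 0}])

```text
clock: 14.38
tcp_pos: [0.5321, 0.2611, 0.2299]
orientation: [0.002, 0.114, 0.993, 0.011]
wrist_force: [0.2, -0.3, 0.3]
finger_gap: -0.0002
```

```bash
python3 - <<'E'
from h import *
go([-.022,.037,.084])
ims=[]
a=1.35; pts=box(B,[[-.05*np.cos(a)+.002*np.sin(a),.037+y,.072+.05*np.sin(a)+.002*np.cos(a)] for y in(-.03,.03)])
for c,r in(("top",(270,190,430,310)),("side",(250,170,430,305))):
    im=imaging.read_camera(c)[:,:,::-1]; x0,y0,x1,y1=r; k=400/(x1-x0)
    im=cv2.resize(im[y0:y1,x0:x1],None,fx=k,fy=k,interpolation=cv2.INTER_CUBIC)
    for q in proj(c,pts): cv2.drawMarker(im,tuple(int(v) for v in (q-[x0,y0]+.5)*k),(0,0,255),0,8,1)
    ims.append(im[:298])
    for o in("block","bolt","bar_end"): print(c,o,[(round(d["conf"],2),np.round(d["extent"]).astype(int).tolist()) for d in spotter.spot_in(c,o)[:2]])
cv2.imwrite("pics/c4.png",np.hstack(ims))
E
```

```text
t 14.38 delta [ -9.81 -24.46  14.08] twist 180.4 local mm [-122.   277.9  229.9] F [ 0.2 -0.3  0.3] gap -0.0
top block [(0.69, [410, 196, 438, 223])]
top bolt [(0.62, [296, 209, 307, 214]), (0.57, [294, 232, 329, 278])]
top bar_end []
side block [(0.67, [299, 207, 328, 229]), (0.65, [338, 212, 360, 246])]
side bolt [(0.65, [259, 250, 274, 281])]
side bar_end [(0.51, [265, 287, 275, 305])]
```

View pics/c4.png

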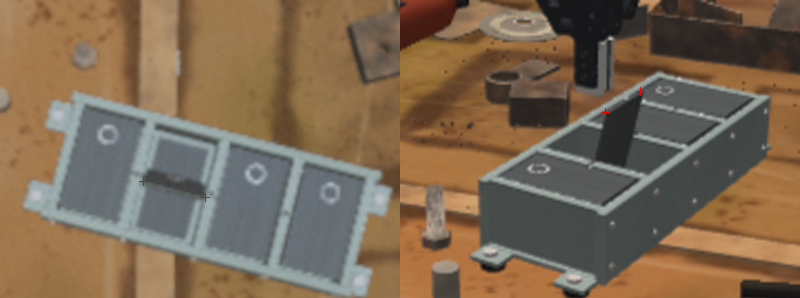

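Cover 2 stands at the predicted 1.35 rad edge marks, (605,113) and (641,92) in the side crop. The bolt, block and bar end haven't moved.

```bash
python3 -c "
from workcell import env
print(env.hand_in())"
```

```text
the job is handed in; nothing more can be done
None
```

Cover 2 (y = +37 mm) is the one that rocks. It now stands nearly upright at its stop, and the job is handed in at about 15 s of the 48 s allowed.

- **Search:** I pressed covers 0, 1 and 2 at their back marks. Covers 0 and 1 held firm at about 13 N with no give. Cover 2 sank at about 2 N. I did not press cover 3, because the free one had been found.
- **Opening:** I pressed cover 2's back end about 16 mm below the box's top. I then pushed its raised front edge from the front until it stopped moving, with the force rising from about 5 to 8 N, and backed the arm away.
- **Last checks:** In the side picture the cover's edge matches the position predicted for 1.35 rad; in the top view it is within a few pixels. The wrist force was about zero with the arm clear. The bolt, block and bar end are where they were in the side view, to within about 3 pixels; the top camera's network did not find the bar end in either picture.
- **One slip:** On the first move to cover 2, joint 6 reached the end of its range (read 3.141 against a limit of 3.14). The fingertip came down short, on the rib between covers 1 and 2, at 17 N. I ignored that press, turned the gripper back half a turn and pressed again.

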